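# Pin the tow link into its fork bracket

### The job

Take the T-handled pin out of the pin rack and put it down through the fork bracket, so that it goes through the upper ear, the eye of the tow link lying between the ears, and the lower ear, fully home with its collar resting on the upper ear. Then let go of it.

Things in the scene. Friction and masses are not known exactly. Their poses are not given: they have to be found in the camera images.
- pin_grip (a point): Upright steel pin in the rack. Point: centre of its T-handle, a bar 64 mm long (x), 16 wide (y), 16 high, on a neck 14 mm thick. Collar (52 mm across, 8 thick) has its underside 38 mm below the point; then an 80 mm shank, 20 mm thick, so the nose is 118 mm below the point. Nose tapers over 18 mm to 8 mm. z up along the pin. 0.35 kg.
- rack: Dark steel rack fixed to the bench: plate 260 (x) x 84 (y) mm on two end legs, origin under its centre, top at 100 mm. Three 40 mm holes in a row along x, at -80, 0 and 80 mm; each holds a pin, loose, its collar on the plate. Two have no T-handle and are not used: a thick one with a mushroom head (56 mm across, 26 high) and a slim one with a ball head (34 high).
- fork_hole (a point): Grey steel fork bracket fixed to the bench: two level ears 84 x 76 x 12 mm, one above the other, 26 mm apart, each with a vertical 32 mm hole; web on its -x side, open to +x. Point: centre of the hole in the upper ear's top face, 100 mm above the bench; z up along the holes. Lower ear's underside is 50 mm below. With the pin home its handle centre is 38 mm above the point.
- link_eye (a point): Dark steel tow link, 0.8 kg, loose, lying flat: ring eye (58 mm outside, 32 mm hole, 20 thick) on the lower ear between the ears, within 5 mm of in line with their holes. Point: centre of the eye, half-way up, 28 mm below the upper ear's top face. x runs along the link to its far end, on a timber prop 150 mm away; z up.
Not all that is in view belongs to the job. There is more than one size of the part that bears link_eye; the job needs the smaller.

How it is judged:
At the end, for the whole second after the job is handed in: The T-handled pin rests in the fork bracket: handle centre within 15 mm of the holes' axis and 30 to 43 mm above the upper ear (collar on the ear), within 10 degrees of upright; the link's eye is between the ears, within 16 mm of the axis, the pin through it (horizontal distance between pin_grip and fork_hole below 0.015 m and z of pin_grip in the frame of fork_hole between 0.03 and 0.043 m and angle between the z axis of pin_grip and the z axis of fork_hole, either way round below 0.17 rad and horizontal distance between link_eye and fork_hole below 0.016 m and z of link_eye in the frame of fork_hole between -0.04 and -0.015 m and linear speed of pin below 0.03 m/s); the robot touches nothing.
It also fails if it takes over 40 s, if anything falls off the work surface, if the arm or the gripper's body presses on something with over 40 N, if the wrist force passes 120 N, or if a joint passes its speed limit or range.

### The arm

A 6-joint arm with a two-finger parallel gripper is mounted at the origin on the work surface. World frame = base frame: x ahead of the robot, y to its left, z up, the work surface at z = 0. Lengths are in m, angles in rad, forces in N, time in s.
With the tool pointing down it reaches from about 0.275 to 0.825 m from the base axis. Payload 4.9 kg.
Tool frame: the origin (TCP) lies midway between the tips of the shut fingers; the grasp point (between the pads) lies 19 mm behind it (grip_point_offset is the distance from the TCP to the grasp point, in m); z points along the fingers, x is the direction in which the jaws open and shut, and the axes are right-handed (so a half turn about z gives the same grasp; the last joint's range is limited). The gripper opens to 85 mm and grips with 20 to 120 N. Pads are 22 mm wide; open, the fingers measure 114 mm over their backs; the gripper's body (76 mm by 85 mm) begins 54 mm behind the grasp point. The pads swing forward as they close: fully open they stand 13 mm farther back than shut.
Start: joints at [-1.401, 0.326, -0.193, 1.052, 0, 1.437], TCP at [0.165, -0.525, 0.207] pointing down, gripper open.
Joint ranges: [-2.65, 2.65], [-0.97, 1.79], [-1.3, 1.35], [-1.93, 2.1], [-1.47, 1.37], [-3.14, 3.14]. Speed limits (rad/s): [2.57, 2.57, 3.14, 3.14, 3.14, 3.14].

### API

Orientations are given as a rotation vector (axis times angle).
In Python, from cell import * gives the robot as it stands. Calls block until the motion is done:
- movep(position, orientation): joint-space move of the TCP to a pose.
- move_l(position, velocity=0.15, rot=None, until_force=None): straight line of the TCP; rot=None keeps the orientation; velocity is the mean speed in m/s. With until_force (N) it stops when the force on the tool has changed by that much, and returns True; else False.
- set_joints(angles): joint-space move.
- let_go() and grab(newtons=None): open the fingers fully, or close them until they stop; newtons is the grip in N (None keeps the last).
- sleep(seconds).
- ik(position, orientation): joint angles nearest the present ones, or None.
- get_state(): the state.
- grab_frame(name): name is "scene" or "top" or "wrist"; returns a dict with "img" (420x560x3 uint8, red, green, blue), "fx", "fy", "cx", "cy" (pixels), "cam_to_world" (4x4, takes a point from camera to world coordinates); the wrist camera has in their place "T_tool_cam" (4x4, takes a point from camera to tool coordinates, whose origin is the TCP and whose axes are the tool frame's). Camera axes: x right, y down, z forward; pixel columns grow to the right and rows downward; lengths in m; the calibration is good to about 2 mm. A picture is of the moment at which its call begins: read the wrist's pose just before it. There is no depth.
A pose or a line that the arm cannot do raises MotionError and nothing moves.
- sign_off(): hands the job in, once; it reports no verdict.
Trained networks look in the newest picture that a camera, given by its name, has taken for a name from the list of things; names that differ only in an ending like _2 or _b are one class to them, and where a whole thing is asked for, a point or a joint stands for the part that bears it (a point fixed in the world has none). Each returns a list of dicts, best first, with "score" (0 to 1); they miss things now and then, are a little off and sometimes report something else, mostly with a low value. They report only what shows in the picture. A call takes as long as a camera call. They do not tell look-alikes from the thing itself.
- spot_in(camera, name): "centre" ([column, row] in pixels, amid what is visible of it).
- silhouettes(camera, name): "mask" (420x560 bool, what is visible of it) and "centre" ([column, row] in pixels, amid what is visible of it).
- tip_of(camera, name): "centre" ([column, row] in pixels: a listed point, or the origin of a listed thing).
The state is a dict: "clock": time; "q": joint angles; "joint_velocities": joint speeds; "tau": joint torques, N m; "position": TCP position; "eef_rot": TCP orientation; "contact_force": force on the tool from outside, world axes, zero at the start; "wrist_torque": the same for the moment, N m; "finger_gap": opening from 0.0 (shut) to 1.0 (fully open).
Only numpy, scipy, OpenCV 4.12 (cv2) and the standard library are available. Lean on these libraries where they do the work, as an engineer would, in place of code of your own. Each camera call takes 0.05 s, during which the arm holds its last target. There are 200 camera calls.

## Working session

There is one attempt and no reset: what is moved stays moved. The work goes in short steps, each a Python script; the robot and the scene stay as the last script left them, time stands still between calls to the robot, and variables do not carry over. Pictures are saved under pics/ and viewed, about 8 in all and at most 12, crops included, and the job is handed in when it is done.

```bash
mkdir -p pics; ls
cat > h.py <<'E'
from cell import *
import numpy as np, cv2
from scipy.spatial.transform import Rotation as R
def snap(n,save=None):
    s=get_state(); f=grab_frame(n)
    if 'cam_to_world' in f: T=np.array(f['cam_to_world'])
    else:
        W=np.eye(4); W[:3,:3]=R.from_rotvec(s['eef_rot']).as_matrix(); W[:3,3]=s['position']; T=W@np.array(f['T_tool_cam'])
    if save: cv2.imwrite('pics/'+save,cv2.cvtColor(f['img'],cv2.COLOR_RGB2BGR))
    return f,T
def ray(f,T,px):
    d=T[:3,:3]@np.array([(px[0]-f['cx'])/f['fx'],(px[1]-f['cy'])/f['fy'],1.]); return T[:3,3],d
def onz(f,T,px,z):
    o,d=ray(f,T,px); return o+d*(z-o[2])/d[2]
def proj(f,T,P):
    p=T[:3,:3].T@(np.asarray(P)-T[:3,3]); return np.array([f['fx']*p[0]/p[2]+f['cx'],f['fy']*p[1]/p[2]+f['cy']])
E
python3 - <<'E'
from h import *
Z=dict(pin_grip=.146,fork_hole=.1,link_eye=.072,rack=0)
for n in ('scene','top'):
    f,T=snap(n,n+'0.png'); print(n,T.round(3).tolist(),f['fx'])
    for k in Z:
        for d in tip_of(n,k)[:4]: print(k,round(d['score'],2),np.round(d['centre'],1),onz(f,T,d['centre'],Z[k]).round(4))
a=[cv2.imread(f'pics/{n}0.png') for n in('scene','top')]
E
```

```text
pics
scene [[-0.522, 0.658, -0.543, 1.128], [0.853, 0.394, -0.343, 0.242], [-0.012, -0.642, -0.766, 0.958], [0.0, 0.0, 0.0, 1.0]] 463.90696810189144
pin_grip 0.96 [424.  280.6] [0.5566 0.2284 0.146 ]
fork_hole 0.64 [232.5 208.4] [ 0.5688 -0.24    0.1   ]
link_eye 0.97 [231.5 214.1] [ 0.567  -0.2472  0.072 ]
link_eye 0.78 [178.4 156.3] [ 0.4722 -0.494   0.072 ]
rack 0.95 [408.9 312.3] [0.5514 0.2258 0.    ]
top [[-0.026, -0.995, 0.097, 0.418], [-1.0, 0.026, -0.004, -0.15], [0.002, -0.097, -0.995, 1.289], [0.0, 0.0, 0.0, 1.0]] 449.25852906544884
pin_grip 0.74 [122.3 207.6] [0.5525 0.2302 0.146 ]
fork_hole 0.97 [308.1 204.1] [ 0.5544 -0.2491  0.1   ]
link_eye 0.95 [311.8 198.8] [ 0.5719 -0.262   0.072 ]
link_eye 0.67 [407.5 249.3] [ 0.4277 -0.5157  0.072 ]
rack 0.63 [140.8 214.4] [0.5485 0.2254 0.    ]
```

View pics/scene0.png

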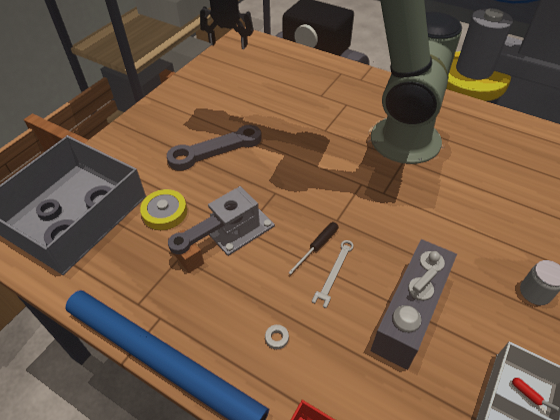

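View pics/top0.png

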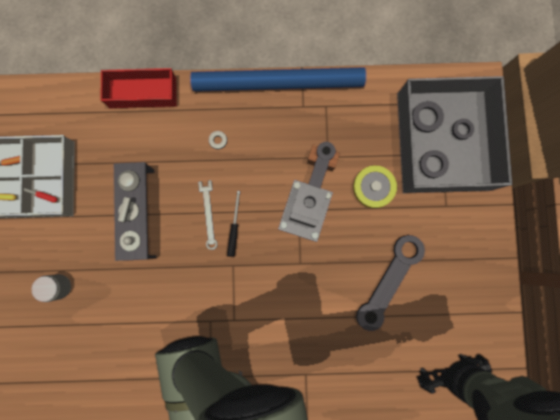

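The scene shows the rack at (415,300) with the T-pin in its middle hole, at scene (425,283) and top (124,209). The fork is at scene (233,208) and top (309,202), with the smaller link already in it. The bigger look-alike link lies loose on the bench. Next I'll look at the fork from near, then at the pin.

```bash
cat >> h.py <<'E'
def down(yaw): return (R.from_euler('z',yaw)*R.from_euler('x',np.pi)).as_rotvec()
E
python3 - <<'E'
from h import *
s=get_state(); p=s['position']; M=R.from_rotvec(s['eef_rot']).as_matrix(); print(M.round(2).tolist())
move_l([p[0],p[1],.32])
Z=dict(pin_grip=.146,fork_hole=.1,link_eye=.072,rack=.0)
for i,(xy,yaw) in enumerate([((.50,-.245),np.pi/2),((.49,.229),np.pi/2)]):
    for y in (yaw,yaw-np.pi):
        q=ik([*xy,.32],down(y)); print(None if q is None else np.round(q,2))
        if q is not None and abs(q[5])<2.6: break
    movep([*xy,.32],down(y))
    f,T=snap('wrist',f'w{i}.png'); print(get_state()['clock'],np.array(f['T_tool_cam']).round(3).tolist(),f['fx'])
    for k in Z:
        for d in tip_of('wrist',k)[:3]: print(k,round(d['score'],2),np.round(d['centre'],1),onz(f,T,d['centre'],Z[k]).round(4))
cv2.imwrite('pics/w.png',cv2.resize(np.hstack([cv2.imread('pics/w0.png')[:,:],cv2.imread('pics/w1.png')]),(800,300),interpolation=cv2.INTER_AREA))
E
```

```text
[[0.3, -0.95, -0.0], [-0.95, -0.3, 0.0], [-0.0, -0.0, -1.0]]
[-0.59  0.29  0.05  1.33  0.   -0.59]
3.2083 [[1.0, -0.0, -0.001, 0.0], [0.001, 0.958, 0.286, -0.073], [0.001, -0.286, 0.958, -0.168], [0.0, 0.0, 0.0, 1.0]] 352.3739146133397
fork_hole 0.64 [278.2 219.9] [ 0.5643 -0.2519  0.1   ]
link_eye 0.75 [57.3 96.2] [ 0.4257 -0.5011  0.072 ]
link_eye 0.56 [276.2 206.2] [ 0.5563 -0.2548  0.072 ]
[0.3  0.26 0.   1.31 0.   0.3 ]
5.1917 [[1.0, -0.0, -0.001, 0.0], [0.001, 0.958, 0.286, -0.073], [0.001, -0.286, 0.958, -0.168], [0.0, 0.0, 0.0, 1.0]] 352.3739146133397
pin_grip 0.77 [286.9 229.4] [0.5493 0.2314 0.146 ]
fork_hole 0.18 [281.7 227.1] [0.5642 0.2257 0.1   ]
rack 0.56 [279.8 190.5] [0.5462 0.2223 0.    ]
```

View pics/w.png

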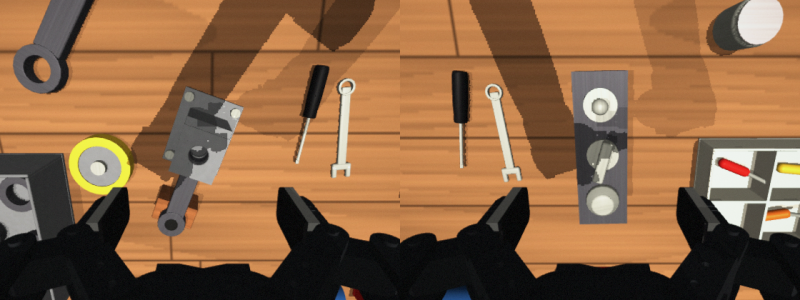

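The left half shows the fork hole at full-resolution (278,219). The right half shows the T-handle at (281,228), skewed about 25° to the rack. I'll enlarge both.

Run:
```python
import cv2,numpy as np
a=cv2.imread('pics/w0.png')[170:260,235:325]; b=cv2.imread('pics/w1.png')[180:270,235:325]
o=np.hstack([cv2.resize(i,(400,400),interpolation=cv2.INTER_CUBIC) for i in(a,b)])
o=cv2.convertScaleAbs(o,alpha=1.4,beta=20)
for k in range(0,90,10):
    for s in(0,400): cv2.line(o,(s+int(k*4.444),0),(s+int(k*4.444),8 if k!=50 else 20),(0,0,255),1); cv2.line(o,(s,int(k*4.444)),(s+(8 if k!=50 else 20),int(k*4.444)),(0,0,255),1)
cv2.imwrite('pics/c.png',o)
```

```text
(no output)
```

View pics/c.png

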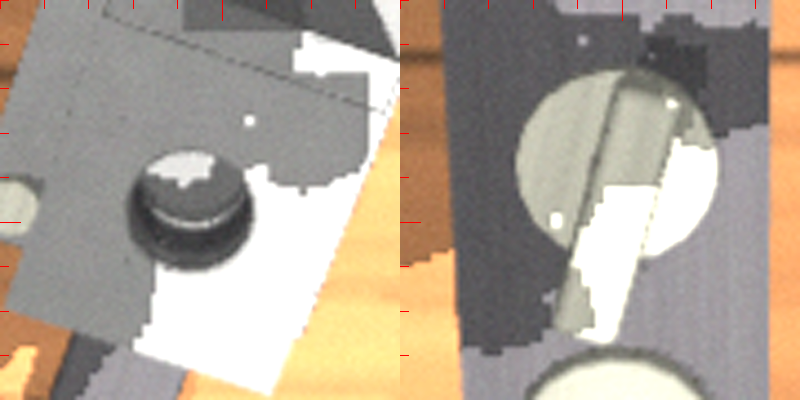

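Run:
```python
from h import *
f,T=snap('wrist')
a,b=[onz(f,T,(235+(u-400)/4.444,180+v/4.444),.146) for u,v in((652,92),(585,333))]
c=(a+b)/2; d=b-a; th=np.arctan2(d[1],d[0]); print('handle',a.round(4),b.round(4),c.round(4),np.linalg.norm(d[:2]),np.degrees(th))
T0=T.copy(); T0[:3,3]+=[.01,-.474,0]
for px in((277.9,217.2),): print('fork',onz(f,T0,px,.1).round(4))
for z in(.2,.157,.119):
  for y in(th+np.pi/2,th-np.pi/2):
    q=ik([c[0],c[1],z],down(y)); print(z,y,None if q is None else np.round(q,2))
y=th+np.pi/2 if abs(ik([c[0],c[1],.2],down(th+np.pi/2))[5])<abs(ik([c[0],c[1],.2],down(th-np.pi/2))[5]) else th-np.pi/2
movep([c[0],c[1],.22],down(y))
f,T=snap('wrist','w2.png')
for d in tip_of('wrist','pin_grip')[:2]: print(d['score'],d['centre'],onz(f,T,d['centre'],.138))
P=np.array([c[0],c[1],.146]); t=np.array([np.cos(th),np.sin(th),0]); n=np.array([-t[1],t[0],0])
im=cv2.imread('pics/w2.png'); q=[proj(f,T,P+i*.032*t+j*.008*n) for i,j in((1,1),(1,-1),(-1,-1),(-1,1))]
im=cv2.convertScaleAbs(im,alpha=1.3,beta=15)
cv2.polylines(im,[np.int32(np.round(q))],True,(0,0,255),1); cv2.imwrite('pics/w2b.png',cv2.resize(im[100:400,130:430],(600,600)))
np.save('pin.npy',[c[0],c[1],th,y]); print(get_state()['clock'])
```

```text
handle [0.5182 0.2364 0.146 ] [0.5781 0.2207 0.146 ] [0.5482 0.2286 0.146 ] 0.06191038398257491 -14.689884715130392
fork [ 0.5618 -0.2525  0.1   ]
0.2 1.314409471777482 [ 0.27  0.41 -0.08  1.07  0.    0.53]
0.2 -1.8271831818123112 [ 0.27  0.41 -0.08  1.07  0.   -2.61]
0.157 1.314409471777482 [ 0.27  0.44 -0.15  0.98  0.    0.53]
0.157 -1.8271831818123112 [ 0.27  0.44 -0.15  0.98  0.   -2.61]
0.119 1.314409471777482 [ 0.27  0.48 -0.2   0.89  0.    0.53]
0.119 -1.8271831818123112 [ 0.27  0.48 -0.2   0.89  0.   -2.61]
0.84 [283.9, 204.9] [0.55157273 0.22766566 0.138     ]
6.075
```

View pics/w2b.png

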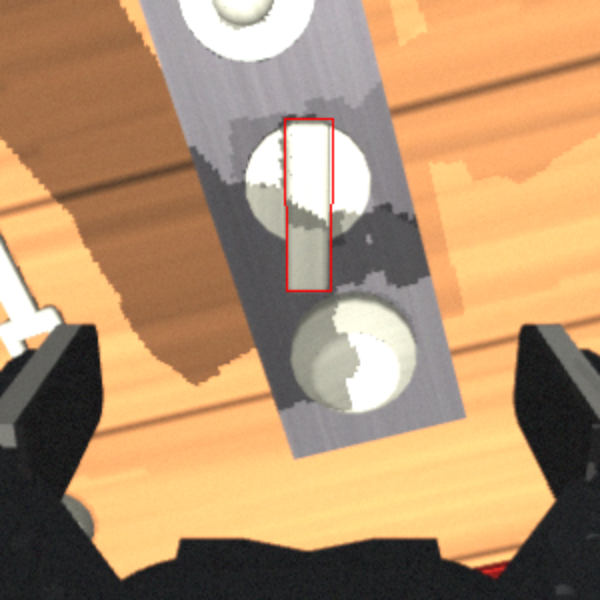

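The red box, my handle estimate, lies on the handle (crop 287–333, 118–291), so I'll grasp it.

Run:
```python
from h import *
x,y,th,yaw=np.load('pin.npy')
move_l([x+.001,y,.119],.15,until_force=15); print(get_state()['position'])
grab(70); s=get_state(); print(s['finger_gap'],s['contact_force'])
move_l([x+.001,y,.285],.15); s=get_state(); print(s['finger_gap'],s['contact_force'],s['clock'])
F=[.5618,-.2525]
g=[ik([*F,.285],down(w)) for w in (yaw,yaw-.9,yaw-.45)]; print(np.round(g,2))
movep([*F,.285],down(yaw-.3))
f,T=snap('wrist','w3.png')
for k,z in dict(pin_grip=.304,fork_hole=.1,link_eye=.072).items():
    for d in tip_of('wrist',k)[:2]: print(k,d['score'],d['centre'],onz(f,T,d['centre'],z))
f,T=snap('scene','s3.png'); 
for k,z in dict(pin_grip=.304,fork_hole=.1,link_eye=.072).items():
    for d in tip_of('scene',k)[:2]: print(k,d['score'],d['centre'],onz(f,T,d['centre'],z))
f2,T2=snap('top','t3.png'); s=get_state();print(s['position'],s['finger_gap'],s['clock'])
a=cv2.imread('pics/w3.png');b=cv2.imread('pics/s3.png')[80:290,140:340]
cv2.imwrite('pics/c3.png',np.hstack([cv2.resize(a,(400,300)),cv2.resize(b,(400,420))[:300]]) )
```

```text
[0.54995485 0.22891819 0.12031068]
0.14409991227721466 [ 0.03111524 -2.54425461  3.59834329]
0.14359747448666527 [ 0.25860817  1.3196532  -3.91300781] 8.8417
[[-0.54  0.42  0.14  1.29  0.   -0.29]
 [-0.54  0.42  0.14  1.29  0.    0.61]
 [-0.54  0.42  0.14  1.29  0.    0.16]]
pin_grip 0.75 [281.8, 264.5] [ 0.56332702 -0.25286814  0.304     ]
fork_hole 0.7 [280.9, 168.5] [ 0.55814404 -0.25216252  0.1       ]
link_eye 0.76 [282.9, 163.2] [ 0.55891153 -0.25034582  0.072     ]
pin_grip 0.7 [221.6, 140.6] [ 0.55931226 -0.25334692  0.304     ]
fork_hole 0.62 [229.6, 207.9] [ 0.57108239 -0.24702654  0.1       ]
link_eye 0.81 [231.1, 211.6] [ 0.56091393 -0.25275464  0.072     ]
link_eye 0.56 [178.3, 156.6] [ 0.47326106 -0.49345555  0.072     ]
[ 0.56190224 -0.25224567  0.28501542] 0.14442211745466862 11.05
```

View pics/c3.png

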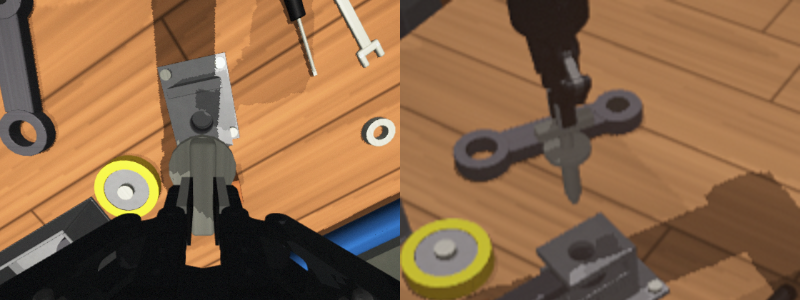

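The pin is held and hanging upright. The nose is near (225,180) and the hole near (231,203) in the scene image. I'll lower the nose to just above the ear and compare the two there.

Run:
```python
from h import *
f,T=snap('scene'); print('nose',onz(f,T,(225.5,180),.186),'hole',onz(f,T,(231.5,203.5),.1))
move_l([.5618,-.2525,.210],.15,until_force=10)
f,T=snap('scene','s4.png'); p=get_state()['position']; print(p)
im=cv2.imread('pics/s4.png'); 
n=proj(f,T,[p[0],p[1],p[2]+.019-.118]); h=proj(f,T,[.5618,-.2525,.1]); print('pred nose',n,'pred hole',h)
g,Tw=snap('wrist','w4.png'); w=cv2.imread('pics/w4.png')
c=lambda i,x,y,s:cv2.convertScaleAbs(cv2.resize(i[y:y+s,x:x+s],(400,400),interpolation=cv2.INTER_CUBIC),alpha=1.5,beta=20)
cv2.imwrite('pics/c4.png',np.hstack([c(im,185,145,100),c(w,180,100,200)]))
```

```text
nose [ 0.56262425 -0.25500859  0.186     ] hole [ 0.55710314 -0.25121565  0.1       ]
[ 0.56255664 -0.25299897  0.21131133]
pred nose [229.15792244 201.35190579] pred hole [229.96457749 204.54217737]
```

View pics/c4.png

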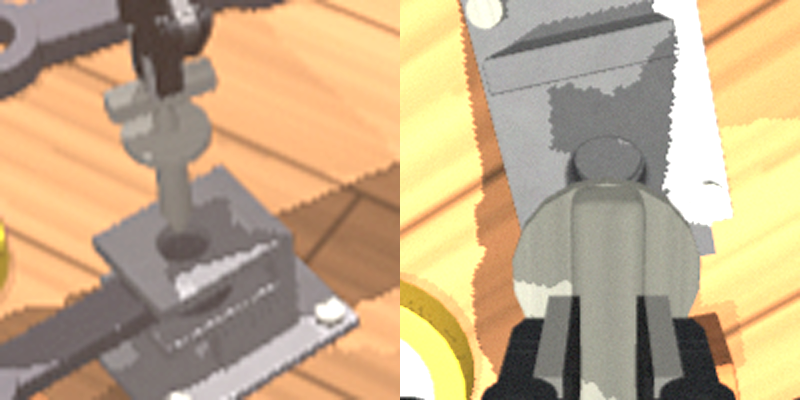

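The nose (crop 176,230) stands just above the hole (182,244), offset by only about 2 mm, so I'll insert with a force guard.

Run:
```python
from h import *
for z in (.17,.119):
    r=move_l([.5615,-.2525,z],.05,until_force=12); s=get_state(); print(z,r,np.round(s['position'],4),np.round(s['contact_force'],1),np.round(s['wrist_torque'],2),s['clock'])
    if r: break
snap('scene','s5.png')
```

```text
0.17 False [ 0.5617 -0.2526  0.1703] [ 0.   0.1 -4. ] [-0.   -0.   -0.03] 12.8
0.119 False [ 0.5615 -0.2527  0.1195] [-2.3  0.   2. ] [ 0.11  0.57 -0.02] 13.9667
```

The pin went in freely and the weight has come off at the right height. I'll release it, back off and check.

Run:
```python
from h import *
let_go(); p=get_state()['position']; move_l([p[0],p[1],.22],.12); 
move_l([.47,-.21,.32],.2); sleep(.3)
out=[]
for n,zoom in(('scene',(170,140,120)),('wrist',(190,130,180))):
    f,T=snap(n,n+'6.png')
    for k,z in dict(pin_grip=.138,fork_hole=.1,link_eye=.072).items():
        for d in tip_of(n,k)[:1]: print(n,k,round(d['score'],2),np.round(d['centre'],1),onz(f,T,d['centre'],z).round(4))
    x,y,s=zoom; out.append(cv2.convertScaleAbs(cv2.resize(cv2.imread(f'pics/{n}6.png')[y:y+s,x:x+s],(400,400),interpolation=cv2.INTER_CUBIC),alpha=1.4,beta=20))
cv2.imwrite('pics/c6.png',np.hstack(out)); s=get_state(); print(s['clock'],s['contact_force'])
```

```text
scene pin_grip 0.7 [228.9 193.1] [ 0.5586 -0.2537  0.138 ]
scene fork_hole 0.65 [230.8 205.4] [ 0.563  -0.2491  0.1   ]
scene link_eye 0.88 [177.5 155.4] [ 0.4706 -0.4985  0.072 ]
wrist pin_grip 0.87 [292.7 264. ] [ 0.562  -0.2557  0.138 ]
wrist link_eye 0.73 [ 78.6 244.5] [ 0.4231 -0.4897  0.072 ]
17.2667 [-0.00581572 -0.42362565 -0.11463406]
```

View pics/c6.png

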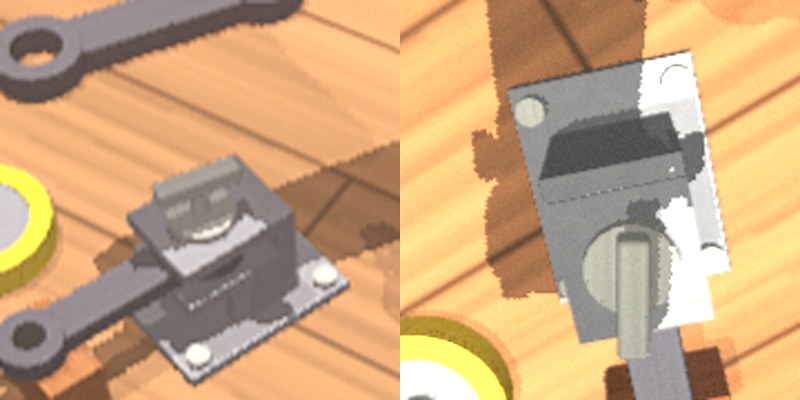

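The collar sits flat on the upper ear (scene crop 210,222), the handle is level, the link is still in the fork, and the gripper is clear. I'll hand it in.

```bash
python3 -c "
from cell import *
sign_off()"
```

```text
the job is handed in; nothing more can be done
```

The T-handled pin is down through the fork bracket and the eye of the smaller link. I let go of it and handed the job in at about 17 s on the robot's clock.

- **Insertion:** it met little resistance, with at most a few newtons on the tool at each check. The weight came off with the handle about 38 mm above the ear, as it should when fully home.
- **Final pictures:** the collar is flat on the upper ear, the handle is level, the link is still between the ears, and the gripper is clear of everything. No check failed outright.
- **Position:** the networks put the handle centre about 6 mm (scene camera) and 3 mm (wrist camera) from the hole axis. The limit is 15 mm, and the two cameras' hole estimates differ by a few millimetres.
- **Not confirmed directly:** the eye is hidden under the ear and pin, and at the end the networks reported only the bigger link lying on the bench. That the pin goes through the eye follows from the full insertion depth.

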